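# Hang a washed cylinder valve level in the drying box

### The job

Swing the drying box's lid fully open, lift the washed cylinder valve off its drip rack at its balance point and, keeping it level all the way so that the rinse water in its dip tube does not run back into the valve, hang it on the two hooks inside with the handwheel away from you and without it touching the box. Then shut the lid and press the green start button all the way down; leave the other things on the bench alone.

Things in the scene. Friction and masses are not known exactly. Their poses are not given: they have to be found in the camera images.
- valve: Cylinder valve, 200 mm, 0.55 kg, heavy brass end. Origin: balance point, on its axis, amid the square brass body; +x along the axis to the black handwheel, z up. Along x: brass body 32 x 32 mm from -14 to 24 mm; waist 20 mm thick 24 to 39; handwheel 53 mm wide 39 to 69; other way neck 25 mm thick -14 to -34, dip tube 14 mm thick to -131. Outlet hangs 35 mm below the axis at x = 5.
- rack: Wire drip rack fixed on the table that holds the valve level at the start. Origin on the table under the valve's balance point (valve up to 2 mm off along x), x along the valve to its handwheel. Valve axis 75 mm above the table; two wires hold it at x = 31.5 and -80 mm; tray 170 x 68 mm, 12 mm high.
- valve_gland (a point): point on the valve's axis amid the waist between brass body and handwheel (x = 31.5 mm of the valve)
- valve_tube (a point): point on the axis of the dip tube (x = -80 mm of the valve)
- dryer: Grey bench drying box, fixed on the table at the right. Origin on the table under the middle of its tank; x along its length away from the robot, y left, z up. Outside 250 (x) x 168 (y) mm, rim 115 mm high. On its left side at the far end a console 86 x 68 mm, 90 mm high, with the start button. The lid is hinged on the right long side of the rim.
- tank: The box's walls, rim and floor without hooks and lid (frame as dryer). Opening 226 (x) x 144 (y) mm, walls 12 mm thick, inner floor 26 mm above the table.
- hooks: The two wire hooks on the tank's right wall (frame as dryer), wire 6 mm thick. Each has a V across the box, open to the top, 45 degree sides, 40 mm wide; the part is lowered into the V's and lies in them. The hooks stand 111 mm apart, the near one for the tube, the far one for the waist beside the handwheel, where it has 4 mm of play along the axis.
- hook_head (a point): Point where the middle of the valve's waist comes when hung: over the V of the far hook, 95 mm above the table, 20 mm below the rim
- hook_tube (a point): Point where the dip tube's axis comes when hung, over the V of the near hook, 95 mm above the table
- hang_point (a point): Point where the valve's origin (balance point) comes when it is hung level, handwheel away from the robot, valve x along dryer x: dryer x = 31, y = 10, z = 95 mm
- lid_handle (a point): Middle of the lid's black handle: a round bar 10 mm thick, 72 mm long, parallel to the dryer's x, standing 42 mm out from the lid's left side with 37 mm free behind it; 133 mm above the table with the lid shut. It moves with the lid.
- lid_hinge (a point): Point of the hinge line (parallel to the dryer's x) abreast of the handle, 115 mm above the table. The handle swings round it at 211 mm radius; with the lid shut the handle is 210 mm to its left and 18 mm above it.
- lid: The clear lid, a metal frame 30 mm high on the rim. Origin on the hinge line at dryer y = -84, z = 115 mm; its x axis is the hinge line (dryer x), its y points across the shut box to the handle side, its z is up when shut. It swings up and over to the right about +x, from 0 (shut) to 2.1 rad at its stop (fully open, leaning past upright). Stiff hinge: stays where left; about 5 N at the handle.
- start (a joint): Travel of the green start button, m: 0 out, 0.006 fully pressed, straight down; springs back; 5 N when fully down
- start_top (a point): Middle of the green button's top face, 26 mm across, 112 mm above the table when out
- grease_tin: Round white grease tin with a blue label, 57 mm across, 30 mm high; to be left alone
- coupling: Tan plastic coupling standing on end, 33 mm across, 54 mm high; to be left alone
- demand_valve: Black lung demand valve with a yellow button, 73 x 122 x 42 mm; to be left alone

How it is judged (in metres and radians):
On the way, in this order (a step that is already met when the one before it is completed fails the run):
1. the lid is fully open (angle between lid's own z axis and vertical above 1.9 rad), for 0.2 s.
2. the valve hangs in both hooks, let go, the lid still open (distance between valve_gland and hook_head below 0.009 m and distance between valve_tube and hook_tube below 0.009 m and contact force between the fingers and valve below 0.1 N and angle between lid's own z axis and vertical above 1.5 rad and linear speed of valve below 0.03 m/s), for 0.3 s.
3. the lid is shut over it (angle between lid's own z axis and vertical below 0.05 rad), for 0.2 s.
4. the start button is pressed down (value of joint start above 0.0045 m), for 0.05 s.
At the end, for the whole second after the job is handed in: The valve hangs at rest in both hooks, handwheel at the far hook (waist and tube each within 9 mm of their places over the hooks), lid shut (under 0.05 rad), start button pressed and out again, nothing held (distance between valve_gland and hook_head below 0.009 m and distance between valve_tube and hook_tube below 0.009 m and contact force between the fingers and valve below 0.1 N and angle between lid's own z axis and vertical below 0.05 rad and linear speed of valve below 0.02 m/s and value of joint start below 0.002 m and contact force between valve and hooks above 0.5 N); the robot touches nothing.
It fails at once if the valve is tipped more than 10 degrees from level (angle between valve's own x axis and vertical below 1.396 rad or angle between valve's own x axis and vertical above 1.745 rad).
It fails at once if the valve touches the box's walls, rim, floor or lid (contact force between valve and tank above 0.5 N or contact force between valve and lid above 0.5 N).
It fails at once if another thing on the bench is moved by more than 2 cm (distance of any of grease_tin, coupling, demand_valve from where it was at the start of the episode above 0.02 m).
It also fails if it takes over 72 s, if anything falls off the work surface, if the arm or the gripper's body presses on something with over 40 N, if the wrist force passes 120 N, or if a joint passes its speed limit or range.

### The arm

A 6-joint arm with a two-finger parallel gripper is mounted at the origin on a cart in front of the work surface, level with it; the furniture and walls round the work are solid. World frame = base frame: x ahead of the robot, y to its left, z up, the work surface at z = 0. Lengths are in mm, angles in rad, forces in N, time in s.
With the tool pointing down it reaches from about 250 to 800 mm from the base axis. Payload 8.5 kg.
Tool frame: the origin (TCP) lies midway between the tips of the shut fingers; the grasp point (between the pads) lies 19 mm behind it; z points along the fingers, y is the line along which they close (so a half turn about z gives the same grasp; the last joint's range is limited). The gripper opens to 85 mm and grips with 20 to 120 N. Pads are 22 mm wide; open, the fingers measure 114 mm over their backs; the gripper's body (76 mm by 85 mm) begins 54 mm behind the grasp point. The pads swing forward as they close: fully open they stand 13 mm farther back than shut.
Start: joints at [1.12, 0.238, -0.013, 1.319, 0, 1.571], TCP at [228.714, 472.513, 231.276] pointing down, gripper open.
Joint ranges: [-2.66, 2.66], [-1.03, 1.9], [-1.14, 1.46], [-1.82, 2.27], [-1.45, 1.34], [-3.14, 3.14]. Speed limits (rad/s): [2.22, 2.22, 2.79, 3.14, 3.14, 3.14].

### API

Orientations are given as a rotation vector (axis times angle).
In Python, from rig import sense, imaging, job gives the robot as it stands.
- The arm moves only by the tool step_arm, never from a script. Its argument "deltas" is a list of rows, each an object of numbers: "fingers": the finger opening in m, from 0 to 0.0854; "tx", "ty", "tz": the shift along the tool's x, y, z in m; "yaw": the turn about the tool's z in degrees. A call has exactly 5 rows; each row shifts and turns the commanded pose from where the row before left it, along the tool's axes as they then stand; what a row does not reach is not made up. A row lasts 1/12 s, in which the tool goes at most 41.7 mm and 7.16 degrees, less where a joint would pass 70% of its speed; a pose out of reach is approached as far as the arm can. A call is refused whole if a number of a shift passes 0.0417 or a number of a turn 7.16, either way. A call with a gripper value outside its range is refused whole. The fingers move at their own pace and stop on an object; "newtons" is the grip in N (left out, the last holds). Time passes only in rows, so rows that do not move let the fingers close, or fill a call up. It gives the time, the measured TCP pose, the force, the opening and the grip force at its end, in the units of the state.
- sense(): the state, without advancing time (a new reading comes with each control period).
- imaging.read_camera(name): name is "scene" or "top"; returns a dict with "img" (420x560x3 uint8, red, green, blue), "intrinsics" (3x3 intrinsics, pixels), "k1" (the pictures are not rectified: a ray, as slopes to the right and down, at radius r is drawn at 1 + k1 r^2 times it, then the intrinsics apply), "xyz" and "rotation" of the camera in the world. Camera axes: x right, y down, z forward; pixel columns grow to the right and rows downward; lengths in mm; the calibration is good to about 2 mm. A picture is of the moment at which its call begins. There is no depth.
- job.finish_job(): hands the job in; it is judged then, once.
The state is a dict: "clock": time; "qpos": joint angles; "qvel": joint speeds; "joint_efforts": joint torques, N m; "ee_pos": TCP position; "orientation": TCP orientation; "wrist_force": force on the tool from outside, world axes, zero at the start; "ft_torque": the same for the moment, N m; "finger_gap": finger opening in mm; "grasp_force": force on a finger pad.
Only numpy, scipy, OpenCV 4.12 (cv2) and the standard library are available. Lean on these libraries where they do the work, as an engineer would, in place of code of your own. Each camera call takes 0.05 s, during which the arm holds its last target. There are 200 camera calls.

## Working session

There is one attempt and no reset: what is moved stays moved. The work goes in short steps, Python scripts to look and compute and a tool call to move; the robot and the scene stay as the last step left them, time stands still between calls to the robot, and variables do not carry over. Pictures are saved under pics/ and viewed, at most 10 in all, crops included, and the job is handed in when it is done.

Besides the shell and the picture viewer there is one more tool, called after ">>>" by a JSON object that holds its "api" and its "payload", one argument or row to a line. step_arm: Moves the arm, as the interface text tells. Its arguments: {"type":"object","properties":{"deltas":{"type":"array","items":{"type":"object","properties":{"fingers":{"type":"number"},"tx":{"type":"number"},"ty":{"type":"number"},"tz":{"type":"number"},"yaw":{"type":"number"}}}},"newtons":{"type":"number"}},"required":["deltas"]}

```bash
mkdir -p pics; ls
python3 - <<'E'
from rig import sense, imaging, job
import cv2
s=sense(); print(s)
for n in ("scene","top"):
    c=imaging.read_camera(n); cv2.imwrite(f"pics/{n}0.png",c["img"][:,:,::-1])
    print(n,c["intrinsics"],c["k1"],c["xyz"],c["rotation"])
E
```

```text
pics
{'clock': 0.0, 'qpos': array([ 1.12000157e+00,  2.38793649e-01, -1.42477266e-02,  1.31919419e+00,
       -2.10087644e-05,  1.57080228e+00]), 'qvel': array([-3.24649910e-04, -8.91430516e-05,  1.47243879e-03, -9.10127078e-04,
        9.04834138e-04, -1.80907560e-03]), 'joint_efforts': array([ 4.72934698e-03, -5.38779616e+01,  3.46435511e+01,  1.84713397e-02,
        3.70472671e-04,  7.72943224e-06]), 'ee_pos': array([228.5599304 , 472.18168715, 230.67341254]), 'orientation': array([-7.02067787e-01, -3.06183083e+00,  2.21073298e-03]), 'wrist_force': array([ 0.14683183,  0.32158809, -0.17436456]), 'ft_torque': array([-3.40558577e-02,  6.09693921e-05,  1.50175483e-02]), 'grasp_force': 0.0, 'finger_gap': 85.34533203014291}
scene [[490.9798457    0.         273.66415574]
 [  0.         490.9798457  220.20917489]
 [  0.           0.           1.        ]] -0.14133864772181606 [-423.56455911  725.04254913  629.0952521 ] [-1.03012661  2.08200996 -1.3366102 ]
top [[460.77342534   0.         278.06189324]
 [  0.         460.77342534 204.47543694]
 [  0.           0.           1.        ]] -0.16006262789676146 [ 266.46558802   30.62066732 1195.90514362] [-2.11996608  2.14581844 -0.22960103]
```

View pics/scene0.png

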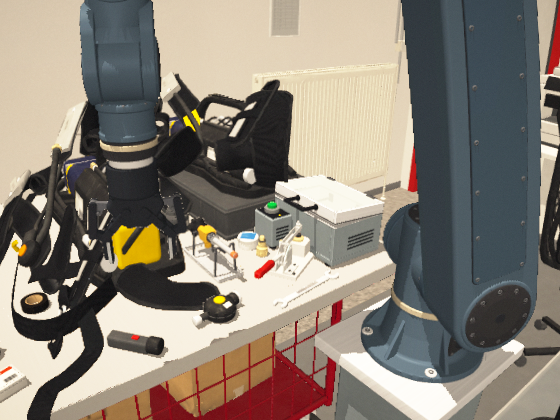

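View pics/top0.png

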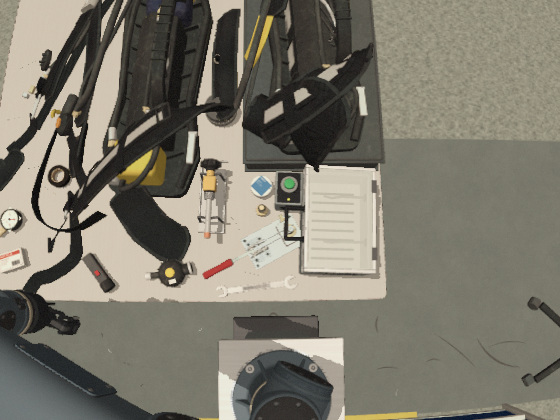

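The scene view shows the valve around (210,240), the button at (271,205) and the handle at (290,200). In the top view the valve is at (210,195), the button at (289,183) and the handle at (287,225). I'll enlarge both.

```bash
python3 - <<'E'
import cv2
t=cv2.imread("pics/top0.png")[145:280,195:385]; s=cv2.imread("pics/scene0.png")[180:290,175:390]
cv2.imwrite("pics/topc.png",cv2.resize(t,None,fx=4,fy=4,interpolation=cv2.INTER_CUBIC))
cv2.imwrite("pics/scenec.png",cv2.resize(s,None,fx=3.6,fy=3.6,interpolation=cv2.INTER_CUBIC))
E
cat > h.py <<'E'
import numpy as np, cv2
from scipy.spatial.transform import Rotation as R
from rig import sense, imaging, job
CAM={"scene":([490.9798457,273.66415574,220.20917489],-0.14133864772181606,[-423.56455911,725.04254913,629.0952521],[-1.03012661,2.08200996,-1.3366102]),
"top":([460.77342534,278.06189324,204.47543694],-0.16006262789676146,[266.46558802,30.62066732,1195.90514362],[-2.11996608,2.14581844,-0.22960103])}
def parts(n):
    (f,cx,cy),k,p,r=CAM[n]
    return np.array([[f,0,cx],[0,f,cy],[0,0,1]]),np.array([k,0,0,0,0.]),np.array(p),R.from_rotvec(r)
def ray(n,uv):
    K,d,p,r=parts(n); q=cv2.undistortPoints(np.array([[uv]],float),K,d)[0,0]
    v=r.apply([q[0],q[1],1]); return p,v/np.linalg.norm(v)
def proj(n,X):
    K,d,p,r=parts(n); i=r.inv()
    return cv2.projectPoints(np.atleast_2d(np.array(X,float)),i.as_rotvec(),-i.apply(p),K,d)[0][:,0]
def plane(n,uv,z):
    p,v=ray(n,uv); return p+v*(z-p[2])/v[2]
def tri(a,b):
    p,v=ray("scene",a); q,w=ray("top",b)
    s,t=np.linalg.lstsq(np.c_[v,-w],q-p,rcond=None)[0]
    A,B=p+s*v,q+t*w; return (A+B)/2,np.linalg.norm(A-B)
E
```

```text
(no output)
```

View pics/topc.png

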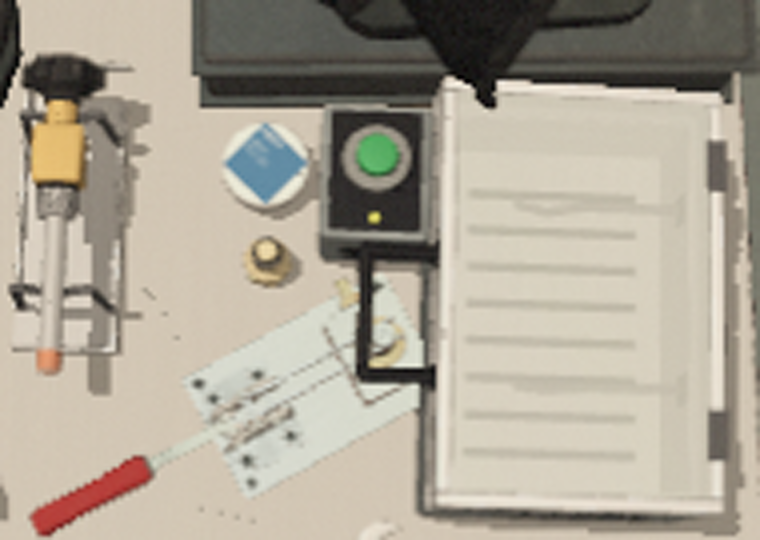

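View pics/scenec.png

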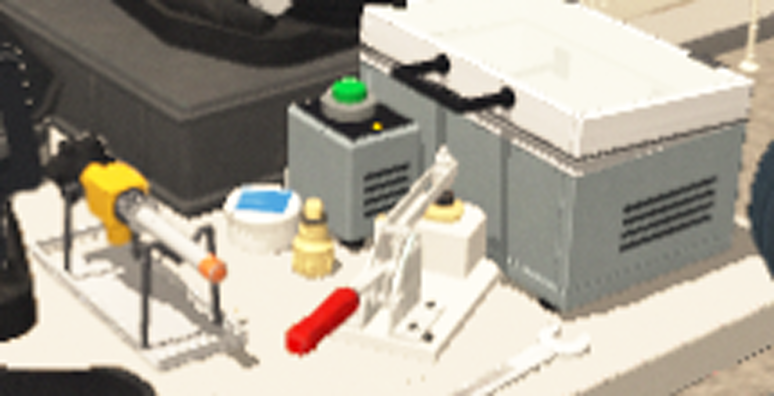

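Top crop: button (378,155), handle bar from (365,250) to (365,376), tube tip (49,372), neck/tube joint (57,215). Scene crop: button (351,88), bar from (400,73) to (468,106), tube tip (218,271).

Run:
```python
from h import *
np.set_printoptions(precision=1,suppress=True)
T=lambda u,v:(195+(u+.5)/4-.5,145+(v+.5)/4-.5)
S=lambda u,v:(175+(u+.5)/3.6-.5,180+(v+.5)/3.6-.5)
for n,s,t in [("button",(351,86),(378,154)),("barfar",(399,73),(365,252)),("barnear",(469,106),(365,376)),
 ("tubetip",(217,271),(49,368)),("tubeneck",(131,205),(57,215)),("clampTip",(446,155),(385,335)),("lidNL",(580,122),(438,503)),("lidFL",(362,5),(447,85)),("tinc",(265,203),(265,165)),("coup",(314,205),(267,250))]:
    X,e=tri(S(*s),T(*t)); print(n,X,e)
print("planes")
for n,t,z in [("lidFL",(447,85),145),("lidFR",(722,97),145),("lidNR",(718,515),145),("lidNL",(438,503),145),("button",(378,154),112),("barf",(365,252),133),("barn",(365,376),133),("wheel",(65,76),75),("body",(59,155),91),("waist",(61,111),85),("tip",(49,368),75),("consFL",(325,108),90),("consNL",(322,238),90),("neck/tube",(57,215),80),("nearwireL",(18,292),75),("farL",(28,110),75),("consNR",(432,240),90),("consFR",(430,108),90)]:
    print(n,plane("top",T(*t),z))
```

```text
button [527.6 -24.9 111.4] 1.7243604983744822
barfar [460.5 -14.6 147.3] 1.106947768611968
barnear [387.3 -14.3 148.3] 1.5588873386510484
tubetip [404.2 177.7  75.9] 3.4574692306799393
tubeneck [501.3 177.1  81.9] 12.77078962340206
clampTip [419.8 -27.4  95.2] 3.070152742433607
lidNL [316.  -52.4 152.4] 3.425135302916515
lidFL [559.3 -62.  157.6] 6.3631729628059315
tinc [540.7  44.6  28.9] 1.9347555948590192
coup [480.5  43.6  51.8] 2.501935501250372
planes
lidFL [560.6 -65.5 145. ]
lidFR [ 552.5 -230.4  145. ]
lidNR [ 305.1 -215.1  145. ]
lidNL [315.1 -54.1 145. ]
button [526.8 -25.5 112. ]
barf [462.8 -15.6 133. ]
barn [389.6 -14.4 133. ]
wheel [588.2 169.2  75. ]
body [533.2 170.1  91. ]
waist [562.8 170.1  85. ]
tip [403.2 176.5  75. ]
consFL [561.7   5.7  90. ]
consNL [479.7   8.6  90. ]
neck/tube [497.7 172.1  80. ]
nearwireL [450.5 196.3  75. ]
farL [566.3 192.2  75. ]
consNR [477.8 -58.7  90. ]
consFR [561.3 -59.5  90. ]
```

```bash
cat > fit.py <<'E'
from h import *
from scipy.optimize import least_squares
np.set_printoptions(precision=1,suppress=True)
T=lambda u,v:(195+(u+.5)/4-.5,145+(v+.5)/4-.5)
S=lambda u,v:(175+(u+.5)/3.6-.5,180+(v+.5)/3.6-.5)
Si=lambda p:((np.array(p)+.5-[175,180])*3.6-.5)
Ti=lambda p:((np.array(p)+.5-[195,145])*4-.5)
E
python3 - <<'E'
from fit import *
for n,p in [("barf",[462.8,-15.6,133]),("barn",[389.6,-14.4,133]),("button",[526.8,-25.5,112])]:
    print(n,Si(proj("scene",p)))
c,y=np.array([433.3,-141.3]),-.047
rot=np.array([[np.cos(y),-np.sin(y)],[np.sin(y),np.cos(y)]])
for x,yy in [(125,84),(125,-84),(-125,-84),(-125,84)]:
    for z in (145,115,0):
        w=[*(c+rot@[x,yy]),z]; print(x,yy,z,np.array(w),"S",Si(proj("scene",w))[0],"T",Ti(proj("top",w))[0])
for x,yy in [(125,152),(39,152)]:
    for z in (90,0):
        w=[*(c+rot@[x,yy]),z]; print(x,yy,z,np.array(w),"S",Si(proj("scene",w))[0],"T",Ti(proj("top",w))[0])
E
```

```text
barf [[398.2  90.3]]
barn [[464.8 125.3]]
button [[353.5  85.5]]
125 84 145 [562.1 -63.3 145. ] S [364.8  19.7] T [443.1  82.6]
125 84 115 [562.1 -63.3 115. ] S [364.1  56.1] T [439.1  96. ]
125 84 0 [562.1 -63.3   0. ] S [361.3 189.7] T [425.5 141.5]
125 -84 145 [ 554.2 -231.1  145. ] S [532.4 -20.1] T [722.9  94.3]
125 -84 115 [ 554.2 -231.1  115. ] S [530.4  14.3] T [711.8 107.2]
125 -84 0 [ 554.2 -231.1    0. ] S [522.5 141.1] T [673.8 151.3]
-125 -84 145 [ 304.5 -219.3  145. ] S [759.3  80.7] T [725.2 515.9]
-125 -84 115 [ 304.5 -219.3  115. ] S [754.7 119. ] T [713.4 518. ]
-125 -84 0 [ 304.5 -219.3    0. ] S [737.3 259. ] T [673.6 525.2]
-125 84 145 [312.4 -51.5 145. ] S [584.7 134.4] T [433.5 507.9]
-125 84 115 [312.4 -51.5 115. ] S [581.5 175.2] T [429.5 510.2]
-125 84 0 [312.4 -51.5   0. ] S [569.4 323.6] T [416.2 518. ]
125 152 90 [565.3   4.7  90. ] S [290.2 105.2] T [326.6 102.4]
125 152 0 [565.3   4.7   0. ] S [290.  211.1] T [323.9 137.6]
39 152 90 [479.4   8.7  90. ] S [355.9 145.6] T [321.9 238.4]
39 152 0 [479.4   8.7   0. ] S [353.8 255.4] T [319.5 264.3]
```

Run:
```python
import cv2, numpy as np
s=cv2.imread("pics/scene0.png")[175:235,255:345]; t=cv2.imread("pics/top0.png")[175:255,275:315]
a=cv2.resize(s,None,fx=8,fy=8,interpolation=cv2.INTER_NEAREST)  # 720x480
cv2.imwrite("pics/hs.png",a)
b=cv2.resize(t,None,fx=7,fy=7,interpolation=cv2.INTER_NEAREST); cv2.imwrite("pics/ht.png",b)
```

```text
(no output)
```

View pics/hs.png

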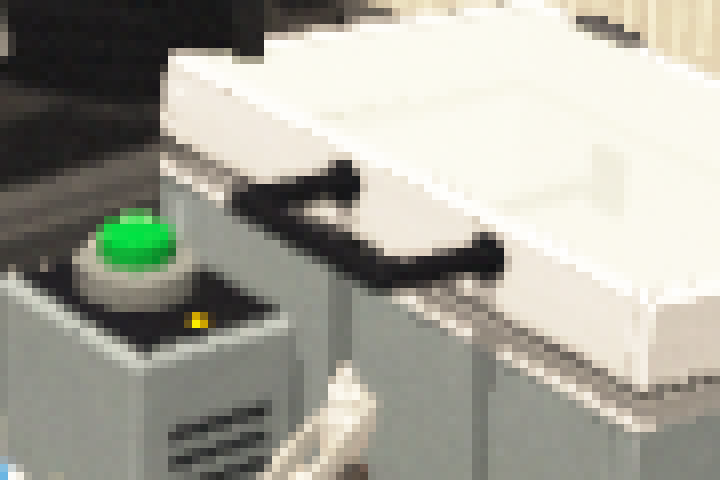

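The crop shows the bar corners at (242,200) and (375,275), i.e. full-image (285.2,200.0) and (301.9,209.4), with its mounts at (345,180) and (490,255).

Run:
```python
from fit import *
H=lambda u,v:(255+u/8-.5,175+v/8-.5)
for n,p in [("barf",(245,200)),("barn",(375,273)),("mf",(345,182)),("mn",(488,257)),("lidNL",(645,300)),("lidFL",(168,58)),("rimNL",(638,425)),("rimFL",(163,172)),("btn",(135,230)),("consNLtop",(140,357)),("consFLtop",(8,278)),("clamp",(345,368))]:
    print(n,np.array(H(*p)),plane("scene",H(*p),133),plane("scene",H(*p),115),plane("scene",H(*p),90))
for t in [(365,252),(365,376)]: print(tri(H(*((245,200) if t[1]<300 else (375,273))),T(*t)))
```

```text
barf [285.1 199.5] [489.9 -37.3 133. ] [523.1 -64.9 115. ] [ 569.1 -103.3   90. ]
barn [301.4 208.6] [419.9 -32.9 133. ] [450.5 -60.4 115. ] [493.  -98.6  90. ]
mf [297.6 197.2] [482.6 -74.2 133. ] [ 515.5 -103.1  115. ] [ 561.1 -143.4   90. ]
mn [315.5 206.6] [408.4 -70.6 133. ] [438.6 -99.5 115. ] [ 480.5 -139.6   90. ]
lidNL [335.1 212. ] [354.8 -87.9 133. ] [ 383.1 -117.4  115. ] [ 422.3 -158.3   90. ]
lidFL [275.5 181.8] [608.4 -98.3 133. ] [ 645.8 -128.2  115. ] [ 697.8 -169.7   90. ]
rimNL [334.2 227.6] [291.9 -23.3 133. ] [317.9 -50.4 115. ] [353.9 -88.1  90. ]
rimFL [274.9 196. ] [524.6 -30.3 133. ] [559.  -57.7 115. ] [606.8 -95.8  90. ]
btn [271.4 203.2] [491.1   7.4 133. ] [524.3 -18.6 115. ] [570.4 -54.8  90. ]
consNLtop [272.  219.1] [413.7  65.4 133. ] [444.1  41.5 115. ] [486.3   8.3  90. ]
consFLtop [255.5 209.2] [484.1  63.  133. ] [517.  39. 115.] [562.8   5.7  90. ]
clamp [297.6 220.5] [371.7  20.6 133. ] [400.6  -4.9 115. ] [440.7 -40.4  90. ]
(array([460.6, -14.2, 148.4]), np.float64(2.1175651564909646))
(array([390.3, -11.1, 148.8]), np.float64(7.131858808750188))
```

View pics/ht.png

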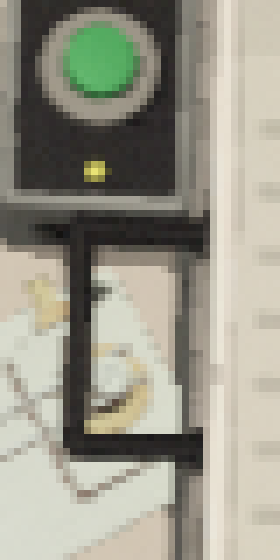

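Run:
```python
from fit import *
s=sense(); r=R.from_rotvec(s["orientation"]).as_matrix(); np.set_printoptions(precision=3,suppress=True); print(r)
for z in (0,100,150): print(z,plane("top",(197,165),z),plane("top",(197,185),z),plane("top",(198,150),z))
H=lambda u,v:(275+u/7-.5,175+v/7-.5)
for p in [(80,228),(80,445),(80,336)]: print(plane("top",H(*p),148))
print(plane("top",H(101,60),112))
for n,q in [("tip",(49,373)),("wheelfar",(66,54)),("wheelnear",(63,97)),("bodyfar",(60,122)),("bodynear",(58,186))]: print(n,plane("top",T(*q),{'bodyfar':91,'bodynear':91}.get(n,75)))
```

```text
[[-0.9    0.436 -0.001]
 [ 0.436  0.9   -0.001]
 [ 0.    -0.001 -1.   ]]
0 [606.401 215.911   0.   ] [551.034 214.667   0.   ] [648.642 214.221   0.   ]
100 [577.976 200.417 100.   ] [527.239 199.277 100.   ] [616.685 198.869 100.   ]
150 [563.763 192.671 150.   ] [515.341 191.582 150.   ] [600.706 191.192 150.   ]
[461.292 -15.141 148.   ]
[389.165 -13.887 148.   ]
[425.186 -14.51  148.   ]
[526.985 -25.025 112.   ]
tip [400.124 176.439  75.   ]
wheelfar [602.705 168.789  75.   ]
wheelnear [574.536 170.2    75.   ]
bodyfar [554.143 169.804  91.   ]
bodynear [513.589 170.394  91.   ]
```

>>> {"api": "step_arm", "payload": {
  "deltas": [
    {"yaw":-5.9,"tz":-0.01,"fingers":0.034},
    {"yaw":-5.9,"tz":-0.01,"fingers":0.034},
    {"yaw":-5.9,"fingers":0.034},
    {"yaw":-5.8,"fingers":0.034},
    {"tx":-0.0154,"ty":-0.0342,"fingers":0.034}
  ]
}}

```text
$.deltas[0]: bad value
```

>>> {"api": "step_arm", "payload": {
  "deltas": [
    {"tx":-0.0154,"ty":-0.0342,"fingers":0.034},
    {"tx":-0.0154,"ty":-0.0342,"fingers":0.034},
    {"tx":-0.0154,"ty":-0.0342,"fingers":0.034},
    {"tx":-0.0154,"ty":-0.0342,"fingers":0.034},
    {"tx":-0.0154,"ty":-0.0342,"fingers":0.034}
  ]
}}

```text
$.deltas[0]: bad value
```

>>> {"api": "step_arm", "payload": {
  "deltas": [
    {"tx":-0.0154,"ty":-0.0342,"fingers":0.034},
    {"tx":-0.0154,"ty":-0.0342,"fingers":0.034},
    {"tx":-0.0154,"ty":-0.0342,"fingers":0.034},
    {"tx":-0.0154,"ty":-0.0342,"fingers":0.034},
    {"tx":-0.0154,"ty":-0.0342,"fingers":0.034}
  ]
}}

```text
$.deltas[0]: bad value
```

>>> {"api": "step_arm", "payload": {
  "deltas": [
    {"tx":-0.0154,"ty":-0.0342,"fingers":0.034},
    {"tx":-0.0154,"ty":-0.0342,"fingers":0.034},
    {"tx":-0.0154,"ty":-0.0342,"fingers":0.034},
    {"fingers":0.034},
    {"fingers":0.034}
  ]
}}

```text
$.deltas[0]: bad value
```

>>> {"api": "step_arm", "payload": {
  "deltas": [
    {"tx":0,"ty":0,"yaw":-5.9,"tz":-0.01,"fingers":0.034},
    {"tx":0,"ty":0,"yaw":-5.9,"tz":-0.01,"fingers":0.034},
    {"tx":0,"ty":0,"tz":0,"yaw":-5.9,"fingers":0.034},
    {"tx":0,"ty":0,"tz":0,"yaw":-5.8,"fingers":0.034},
    {"tx":-0.0154,"ty":-0.0342,"tz":0,"yaw":0,"fingers":0.034}
  ]
}}

```text
clock: 0.52
ee_pos: [242.0, 441.2, 250.4]
orientation: [-0.049, -3.141, -0.002]
wrist_force: [0.6, -0.7, -0.8]
finger_gap: 33.8
grasp_force: 0.0
```

>>> {"api": "step_arm", "payload": {
  "deltas": [
    {"tx":-0.0154,"ty":-0.0342,"tz":0,"yaw":0,"fingers":0.034},
    {"tx":-0.0154,"ty":-0.0342,"tz":0,"yaw":0,"fingers":0.034},
    {"tx":-0.0154,"ty":-0.0342,"tz":0,"yaw":0,"fingers":0.034},
    {"tx":-0.0154,"ty":-0.0342,"tz":0,"yaw":0,"fingers":0.034},
    {"tx":-0.0154,"ty":-0.0342,"tz":0,"yaw":0,"fingers":0.034}
  ]
}}

```text
clock: 0.93
ee_pos: [312.7, 262.0, 251.1]
orientation: [-0.063, -3.141, 0.001]
wrist_force: [1.2, 0.9, 0.2]
finger_gap: 34.0
grasp_force: 0.0
```

>>> {"api": "step_arm", "payload": {
  "deltas": [
    {"tx":-0.0154,"ty":-0.0342,"tz":0,"yaw":0,"fingers":0.034},
    {"tx":-0.0154,"ty":-0.0342,"tz":0,"yaw":0,"fingers":0.034},
    {"tx":-0.0154,"ty":-0.0342,"tz":0,"yaw":0,"fingers":0.034},
    {"tx":-0.0154,"ty":-0.0342,"tz":0,"yaw":0,"fingers":0.034},
    {"tx":-0.0154,"ty":-0.0342,"tz":0,"yaw":0,"fingers":0.034}
  ]
}}

```text
clock: 1.35
ee_pos: [382.7, 87.9, 251.3]
orientation: [0.064, 3.141, -0.0]
wrist_force: [0.3, 0.8, 1.1]
finger_gap: 34.1
grasp_force: 0.0
```

>>> {"api": "step_arm", "payload": {
  "deltas": [
    {"tx":-0.0154,"ty":-0.0342,"tz":0,"yaw":0,"fingers":0.034},
    {"tx":-0.0154,"ty":-0.0342,"tz":0,"yaw":0,"fingers":0.034},
    {"tx":-0.0154,"ty":-0.0342,"tz":0,"yaw":0,"fingers":0.034},
    {"tx":0,"ty":0,"tz":0,"yaw":0,"fingers":0.034},
    {"tx":0,"ty":0,"tz":0,"yaw":0,"fingers":0.034}
  ]
}}

```text
clock: 1.77
ee_pos: [424.8, -16.4, 250.8]
orientation: [-0.071, -3.14, -0.0]
wrist_force: [-0.7, -0.2, 0.9]
finger_gap: 33.7
grasp_force: 0.0
```

>>> {"api": "step_arm", "payload": {
  "deltas": [
    {"tx":0,"ty":0.002,"tz":0.04,"yaw":0,"fingers":0.034},
    {"tx":0,"ty":0,"tz":0.04,"yaw":0,"fingers":0.034},
    {"tx":0,"ty":0,"tz":0.025,"yaw":0,"fingers":0.034},
    {"tx":0,"ty":0,"tz":0.015,"yaw":0,"fingers":0.034},
    {"tx":0,"ty":0,"tz":0,"yaw":0,"fingers":0.034}
  ]
}}

```text
clock: 2.18
ee_pos: [422.0, -11.4, 128.4]
orientation: [-0.061, -3.135, -0.0]
wrist_force: [-0.2, -0.1, -0.2]
finger_gap: 33.8
grasp_force: 0.0
```

>>> {"api": "step_arm", "payload": {
  "newtons": 30,
  "deltas": [
    {"tx":0,"ty":0,"tz":0,"yaw":0,"fingers":0.004},
    {"tx":0,"ty":0,"tz":0,"yaw":0,"fingers":0.004},
    {"tx":0,"ty":0,"tz":0,"yaw":0,"fingers":0.004},
    {"tx":0,"ty":0,"tz":0,"yaw":0,"fingers":0.004},
    {"tx":0,"ty":0,"tz":0,"yaw":0,"fingers":0.004}
  ]
}}

```text
clock: 2.6
ee_pos: [425.3, -12.2, 132.2]
orientation: [0.063, 3.139, 0.001]
wrist_force: [-1.3, 4.5, 1.7]
finger_gap: 8.6
grasp_force: 29.5
```

>>> {"api": "step_arm", "payload": {
  "deltas": [
    {"tx":0,"ty":-0.0043,"tz":-0.0206,"yaw":0,"fingers":0.004},
    {"tx":0,"ty":-0.0064,"tz":-0.0201,"yaw":0,"fingers":0.004},
    {"tx":0,"ty":-0.0084,"tz":-0.0194,"yaw":0,"fingers":0.004},
    {"tx":0,"ty":-0.0102,"tz":-0.0184,"yaw":0,"fingers":0.004},
    {"tx":0,"ty":-0.012,"tz":-0.0173,"yaw":0,"fingers":0.004}
  ]
}}

```text
clock: 3.02
ee_pos: [423.5, -51.8, 229.0]
orientation: [0.061, 3.139, 0.009]
wrist_force: [1.8, 13.1, 3.7]
finger_gap: 8.8
grasp_force: 29.6
```

>>> {"api": "step_arm", "payload": {
  "deltas": [
    {"tx":0,"ty":-0.0137,"tz":-0.016,"yaw":0,"fingers":0.004},
    {"tx":0,"ty":-0.0152,"tz":-0.0146,"yaw":0,"fingers":0.004},
    {"tx":0,"ty":-0.0166,"tz":-0.013,"yaw":0,"fingers":0.004},
    {"tx":0,"ty":-0.0178,"tz":-0.0113,"yaw":0,"fingers":0.004},
    {"tx":0,"ty":-0.0189,"tz":-0.0094,"yaw":0,"fingers":0.004}
  ]
}}

```text
clock: 3.43
ee_pos: [420.1, -134.5, 294.9]
orientation: [0.061, 3.136, 0.006]
wrist_force: [-2.6, 13.1, 19.4]
finger_gap: 8.9
grasp_force: 31.2
```

>>> {"api": "step_arm", "payload": {
  "deltas": [
    {"tx":0,"ty":-0.0192,"tz":-0.0095,"yaw":0,"fingers":0.004},
    {"tx":0,"ty":-0.02,"tz":-0.0075,"yaw":0,"fingers":0.004},
    {"tx":0,"ty":-0.0206,"tz":-0.0044,"yaw":0,"fingers":0.004},
    {"tx":0,"ty":-0.021,"tz":-0.0023,"yaw":0,"fingers":0.004},
    {"tx":0,"ty":-0.0211,"tz":0.0008,"yaw":0,"fingers":0.004}
  ]
}}

```text
clock: 3.85
ee_pos: [415.1, -238.4, 314.6]
orientation: [-0.064, -3.141, -0.001]
wrist_force: [-0.1, 3.9, -4.6]
finger_gap: 8.8
grasp_force: 29.9
```

>>> {"api": "step_arm", "payload": {
  "deltas": [
    {"tx":0,"ty":-0.0209,"tz":0.0029,"yaw":0,"fingers":0.004},
    {"tx":0,"ty":-0.0205,"tz":0.0049,"yaw":0,"fingers":0.004},
    {"tx":0,"ty":-0.0199,"tz":0.007,"yaw":0,"fingers":0.004},
    {"tx":0,"ty":-0.0191,"tz":0.0089,"yaw":0,"fingers":0.004},
    {"tx":0,"ty":-0.0181,"tz":0.0108,"yaw":0,"fingers":0.004}
  ]
}}

```text
clock: 4.27
ee_pos: [411.0, -337.3, 280.3]
orientation: [0.065, 3.141, -0.001]
wrist_force: [-0.4, 2.5, 0.9]
finger_gap: 8.8
grasp_force: 30.2
```

Run:
```python
from fit import *
c=imaging.read_camera("top")["img"][:,:,::-1]; d=imaging.read_camera("scene")["img"][:,:,::-1]
cv2.imwrite("pics/t1.png",c); cv2.imwrite("pics/s1.png",d); s=sense(); print(s["ee_pos"],s["wrist_force"])
```

```text
[ 410.9 -339.2  278.9] [-1.3 -4.7  0.3]
```

>>> {"api": "step_arm", "payload": {
  "deltas": [
    {"tx":0,"ty":-0.004,"tz":0.0026,"yaw":0,"fingers":0.004},
    {"tx":0,"ty":0,"tz":0,"yaw":0,"fingers":0.004},
    {"tx":0,"ty":0,"tz":0,"yaw":0,"fingers":0.026},
    {"tx":0,"ty":0,"tz":0,"yaw":0,"fingers":0.026},
    {"tx":0,"ty":0,"tz":0,"yaw":0,"fingers":0.026}
  ]
}}

```text
clock: 4.78
ee_pos: [411.7, -340.0, 277.5]
orientation: [0.063, 3.14, -0.0]
wrist_force: [-0.4, 1.0, -0.9]
finger_gap: 25.9
grasp_force: 0.0
```

>>> {"api": "step_arm", "payload": {
  "deltas": [
    {"tx":0,"ty":0,"tz":-0.02,"yaw":0,"fingers":0.026},
    {"tx":0,"ty":0,"tz":-0.03,"yaw":0,"fingers":0.026},
    {"tx":0,"ty":0,"tz":-0.03,"yaw":0,"fingers":0.026},
    {"tx":0,"ty":0.02,"tz":-0.02,"yaw":0,"fingers":0.042},
    {"tx":0.03,"ty":0.02,"tz":0,"yaw":0,"fingers":0.042}
  ]
}}

```text
clock: 5.2
ee_pos: [387.3, -300.2, 379.9]
orientation: [0.062, 3.136, -0.004]
wrist_force: [-0.9, 0.8, -0.4]
finger_gap: 41.9
grasp_force: 0.0
```

>>> {"api": "step_arm", "payload": {
  "deltas": [
    {"tx":0.005,"ty":0.037,"tz":0,"yaw":0,"fingers":0.042},
    {"tx":0.005,"ty":0.037,"tz":0,"yaw":0,"fingers":0.042},
    {"tx":0.005,"ty":0.037,"tz":0,"yaw":0,"fingers":0.042},
    {"tx":0.005,"ty":0.037,"tz":0,"yaw":0,"fingers":0.042},
    {"tx":0.005,"ty":0.037,"tz":0,"yaw":0,"fingers":0.042}
  ]
}}

```text
clock: 5.62
ee_pos: [365.0, -111.4, 377.5]
orientation: [0.064, 3.14, 0.0]
wrist_force: [1.2, 0.2, 0.8]
finger_gap: 41.9
grasp_force: 0.0
```

>>> {"api": "step_arm", "payload": {
  "deltas": [
    {"tx":0.005,"ty":0.037,"tz":0,"yaw":0,"fingers":0.042},
    {"tx":0.005,"ty":0.037,"tz":0,"yaw":0,"fingers":0.042},
    {"tx":0.005,"ty":0.037,"tz":0,"yaw":0,"fingers":0.042},
    {"tx":0.005,"ty":0.037,"tz":0,"yaw":0,"fingers":0.042},
    {"tx":0.005,"ty":0.037,"tz":0,"yaw":0,"fingers":0.042}
  ]
}}

```text
clock: 6.03
ee_pos: [347.3, 74.6, 377.6]
orientation: [0.063, 3.14, 0.001]
wrist_force: [1.3, 0.4, 0.4]
finger_gap: 41.9
grasp_force: 0.0
```

>>> {"api": "step_arm", "payload": {
  "deltas": [
    {"tx":0.005,"ty":0.037,"tz":0,"yaw":0,"fingers":0.042},
    {"tx":0.005,"ty":0.037,"tz":0,"yaw":0,"fingers":0.042},
    {"tx":0.005,"ty":0.037,"tz":0,"yaw":0,"fingers":0.042},
    {"tx":0.005,"ty":0.037,"tz":0,"yaw":0,"fingers":0.042},
    {"tx":0.005,"ty":0.037,"tz":0,"yaw":0,"fingers":0.042}
  ]
}}

```text
clock: 6.45
ee_pos: [329.6, 260.7, 377.6]
orientation: [0.062, 3.14, 0.001]
wrist_force: [2.1, -0.9, 0.2]
finger_gap: 41.8
grasp_force: 0.0
```

Run:
```python
from fit import *
c=imaging.read_camera("top")["img"][:,:,::-1]; d=imaging.read_camera("scene")["img"][:,:,::-1]
cv2.imwrite("pics/t2.png",c); cv2.imwrite("pics/s2.png",d)
z=lambda im,x0,x1,y0,y1,f:cv2.resize(im[y0:y1,x0:x1],None,fx=f,fy=f,interpolation=cv2.INTER_CUBIC)
o=np.zeros((600,800,3),np.uint8)
a=z(c,190,310,150,245,3); o[:a.shape[0],:a.shape[1]]=a            # top valve 360x285
b=z(c,290,400,150,285,4); o[:b.shape[0],360:800]=b               # top box 440x540
e=z(d,270,390,165,265,3); o[300:600,:360]=e                        # scene box 360x300
cv2.imwrite("pics/m1.png",o)
```

```text
(no output)
```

View pics/m1.png

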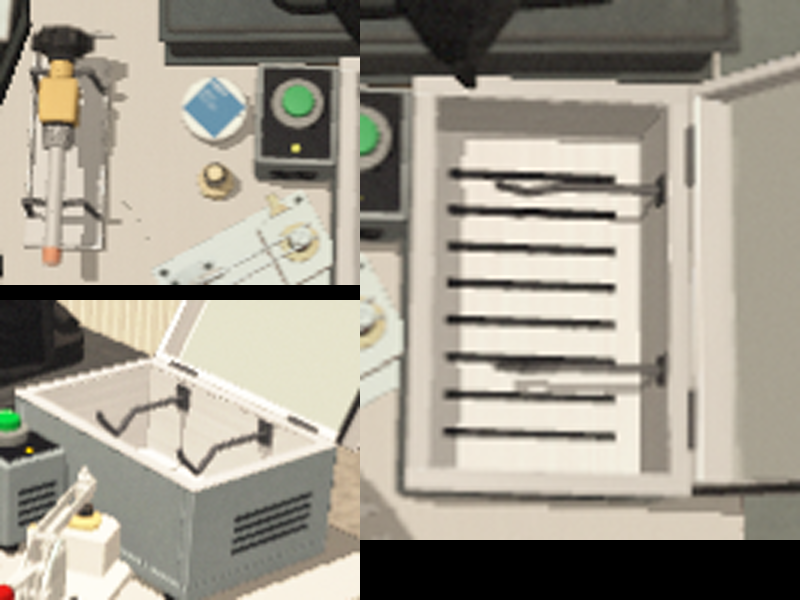

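The composite shows the lid open. In the top box panel the outer rim corners are at (412,83), (692,90), (690,490) and (405,488). In the scene panel the rim corners are at (18,393), (195,490) and (335,440), and the V bottoms at (118,433) and (200,470).

```bash
cat > dry.py <<'E'
from fit import *
B=lambda u,v:(290+(u-360+.5)/4-.5,150+(v+.5)/4-.5)
C=lambda u,v:(270+(u+.5)/3-.5,165+(v-300+.5)/3-.5)
V=lambda u,v:(190+(u+.5)/3-.5,150+(v+.5)/3-.5)
def d2w(p,q):
    c,s=np.cos(q[2]),np.sin(q[2]); return [q[0]+c*p[0]-s*p[1],q[1]+s*p[0]+c*p[1],p[2]]
obs=[("top",B(410,82),(125,84,115)),("top",B(692,89),(125,-84,115)),("top",B(690,490),(-125,-84,115)),("top",B(405,488),(-125,84,115)),
("top",B(434,98),(113,72,115)),("top",B(432,470),(-113,72,115)),
("scene",C(18,393),(125,84,115)),("scene",C(195,490),(-125,84,115)),("scene",C(335,440),(-125,-84,115)),
("scene",C(118,433),(62.5,10,76.6)),("scene",C(200,470),(-49,10,81))]
f=lambda q:np.ravel([proj(n,d2w(p,q))[0]-uv for n,uv,p in obs])
E
python3 - <<'E'
from dry import *
r=least_squares(f,[433,-141,-.04],loss="soft_l1"); np.set_printoptions(precision=3,suppress=True)
print(r.x); print(f(r.x).reshape(-1,2))
for k in ("top","scene"):
    o2=[o for o in obs if o[0]==k]
    g=lambda q:np.ravel([proj(n,d2w(p,q))[0]-uv for n,uv,p in o2]); print(k,least_squares(g,[433,-141,-.04]).x)
q=r.x
for n,p in [("hang",(31,10,95)),("hookhead",(62.5,10,95)),("tube",(-49,10,95)),("handle shut",(0,126,133))]: print(n,np.array(d2w(p,q)))
for n,p in [("vfar",(118,433)),("vnear",(200,470)),("tipf",(98,413)),("tipn",(180,452))]:
    for z in (78,98): print(n,z,plane("scene",C(*p),z))
for n,p in [("tipf",(497,185)),("tipn",(495,366))]: print(n,plane("top",B(*p),98))
for n,p in [("tip",(51,263)),("wheelfar",(62,26)),("wheelnear",(61,58)),("bodyfar",(61,77)),("bodynear",(58,123)),("pack",(0,100)),("pack2",(32,0)),("btn",(297,99))]:
    print(n,[plane("top",V(*p),z)[:2] for z in (75,91,112,150)])
E
```

```text
[ 434.532 -139.223   -0.041]
[[ 1.102 -1.796]
 [-1.216 -1.139]
 [ 0.287  1.296]
 [ 0.558  0.261]
 [-0.043 -0.863]
 [-0.979 -0.252]
 [-0.88  -0.308]
 [ 0.904  0.355]
 [ 2.107  1.263]
 [ 0.11   0.712]
 [-0.22   1.215]]
top [ 433.651 -139.309   -0.038]
scene [ 438.733 -141.911   -0.046]
hang [ 465.915 -130.5     95.   ]
hookhead [ 497.389 -131.789   95.   ]
tube [ 385.982 -127.227   95.   ]
handle shut [439.688 -13.329 133.   ]
vfar 78 [ 498.924 -132.658   78.   ]
vfar 98 [ 465.446 -101.53    98.   ]
vnear 78 [ 395.49  -137.711   78.   ]
vnear 98 [ 365.765 -106.4     98.   ]
tipf 78 [ 545.897 -148.824   78.   ]
tipf 98 [ 510.714 -117.11    98.   ]
tipn 78 [ 433.852 -150.074   78.   ]
tipn 98 [ 402.735 -118.315   98.   ]
tipf [ 497.502 -110.71    98.   ]
tipn [ 386.475 -105.919   98.   ]
tip [array([401.461, 176.966]), array([399.534, 174.877]), array([397.005, 172.136]), array([392.429, 167.174])]
wheelfar [array([602.18, 170.79]), array([597.388, 168.789]), array([591.099, 166.163]), array([579.718, 161.411])]
wheelnear [array([574.222, 171.142]), array([569.829, 169.137]), array([564.063, 166.504]), array([553.63, 161.74])]
bodyfar [array([557.758, 170.866]), array([553.6  , 168.864]), array([548.143, 166.236]), array([538.268, 161.482])]
bodynear [array([518.342, 172.748]), array([514.746, 170.72 ]), array([510.027, 168.057]), array([501.489, 163.238])]
pack [array([538.545, 221.724]), array([534.662, 218.996]), array([529.564, 215.416]), array([520.341, 208.937])]
pack2 [array([625.48 , 196.759]), array([620.355, 194.388]), array([613.629, 191.275]), array([601.458, 185.643])]
btn [array([536.925, -26.288]), array([533.065, -25.476]), array([527.998, -24.41 ]), array([518.829, -22.48 ])]
```

Run:
```python
from fit import *
c=cv2.imread("pics/t2.png"); d=cv2.imread("pics/s2.png")
z=lambda im,x0,x1,y0,y1,f:cv2.resize(im[y0:y1,x0:x1],None,fx=f,fy=f,interpolation=cv2.INTER_CUBIC)
o=np.zeros((600,800,3),np.uint8)
o[:600,:300]=z(c,165,225,140,260,5)
o[:600,300:800]=z(d,150,250,180,300,5)
cv2.imwrite("pics/m2.png",o)
```

```text
(no output)
```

View pics/m2.png

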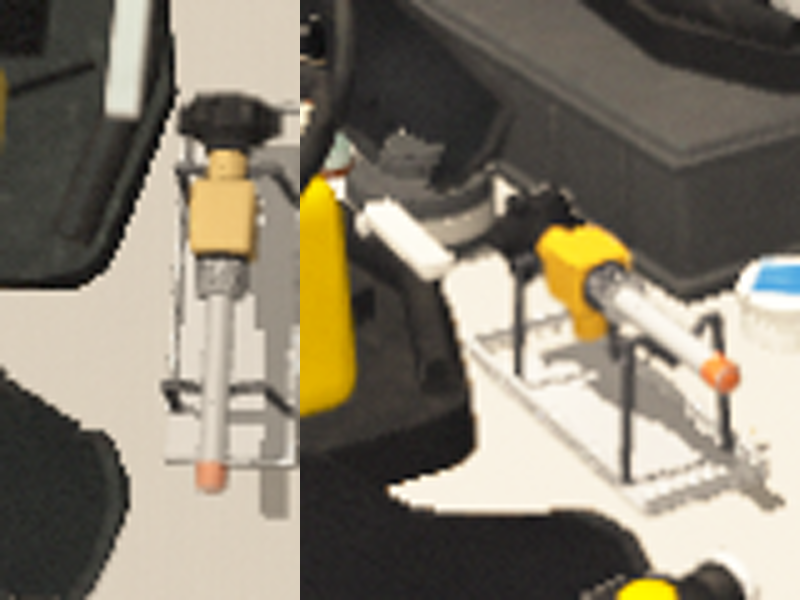

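Top panel: tube tip (211,486), body top face (190–254, 180–255), neck/tube joint (220,297). Scene panel: tip (722,374), body top centre (588,241), white tag on the pack (440,268).

Run:
```python
from fit import *
P=lambda u,v:(165+(u+.5)/5-.5,140+(v+.5)/5-.5)
Q=lambda u,v:(150+(u-300+.5)/5-.5,180+(v+.5)/5-.5)
for n,s,t in [("tip",(722,375),(211,484)),("bodytop",(588,241),(224,216)),("tag",(440,268),(123,112)),("joint",(622,290),(220,292)),("farwireL",(516,262),(180,168)),("nearwireL",(622,345),(170,385)),("nearwireR",(712,320),(294,412))]:
    print(n,*tri(Q(*s),P(*t)))
for n,p,z in [("bFL",(193,180),91),("bFR",(254,182),91),("bNR",(252,258),91),("bNL",(190,250),91),("waist",(228,165),85),("wheel",(229,121),100),("tubeTop",(217,340),82),("tubeTop2",(212,440),82)]: print(n,plane("top",P(*p),z))
```

```text
tip [405.3 178.5  76.3] 5.17532733803878
bodytop [535.8 171.7  91.5] 4.1676770082124275
tag [595.6 226.1  68.5] 1.4171175368304207
joint [500.  174.5  79.9] 4.067495100567612
farwireL [565.1 196.7  75.2] 4.929077339012186
nearwireL [455.1 200.4  76.8] 7.491246703398251
nearwireR [446.6 145.5  75.4] 23.864507568419548
bFL [553.1 185.8  91. ]
bFR [551.7 155.4  91. ]
bNR [513.2 155.9  91. ]
bNL [517.6 186.6  91. ]
waist [562.2 169.2  85. ]
wheel [580.6 167.2 100. ]
tubeTop [474.1 173.7  82. ]
tubeTop2 [424.5 175.5  82. ]
```

>>> {"api": "step_arm", "payload": {
  "deltas": [
    {"tx":-0.0294,"ty":-0.0115,"tz":0.02,"yaw":0,"fingers":0.05},
    {"tx":-0.0294,"ty":-0.0115,"tz":0.02,"yaw":0,"fingers":0.05},
    {"tx":-0.0294,"ty":-0.0115,"tz":0.02,"yaw":0,"fingers":0.05},
    {"tx":-0.0294,"ty":-0.0115,"tz":0.02,"yaw":0,"fingers":0.05},
    {"tx":-0.0294,"ty":-0.0115,"tz":0.02,"yaw":0,"fingers":0.05}
  ]
}}

```text
clock: 6.97
ee_pos: [476.3, 194.1, 276.6]
orientation: [0.063, 3.14, 0.001]
wrist_force: [0.8, 1.2, 0.5]
finger_gap: 50.1
grasp_force: 0.0
```

>>> {"api": "step_arm", "payload": {
  "deltas": [
    {"tx":-0.0294,"ty":-0.0115,"tz":0.02,"yaw":0,"fingers":0.05},
    {"tx":-0.0294,"ty":-0.0115,"tz":0.02,"yaw":0,"fingers":0.05},
    {"tx":0,"ty":0,"tz":0.03,"yaw":0,"fingers":0.05},
    {"tx":0,"ty":0,"tz":0,"yaw":0,"fingers":0.05},
    {"tx":0,"ty":0,"tz":0,"yaw":0,"fingers":0.05}
  ]
}}

```text
clock: 7.38
ee_pos: [531.9, 169.0, 206.4]
orientation: [-0.065, -3.138, 0.002]
wrist_force: [-0.2, 0.3, 1.0]
finger_gap: 50.3
grasp_force: 0.0
```

Run:
```python
from h import *
for i in range(1):
    s=sense(); print(s["ee_pos"],s["orientation"])
    m=R.from_rotvec(s["orientation"]).as_matrix(); print(np.arctan2(-m[0,1],m[1,1]))
```

```text
[531.94143436 168.97221487 206.39690313] [-6.47325586e-02 -3.13752508e+00  1.57841013e-03]
-0.041255782071514924
```

>>> {"api": "step_arm", "payload": {
  "deltas": [
    {"tx":0,"ty":0.0025,"tz":0.035,"yaw":0,"fingers":0.05},
    {"tx":0,"ty":0,"tz":0.035,"yaw":0,"fingers":0.05},
    {"tx":0,"ty":0,"tz":0.03,"yaw":0,"fingers":0.05},
    {"tx":0,"ty":0,"tz":0.025,"yaw":0,"fingers":0.05},
    {"tx":0,"ty":0,"tz":0,"yaw":0,"fingers":0.05}
  ]
}}

```text
clock: 7.8
ee_pos: [530.9, 172.2, 80.2]
orientation: [-0.062, -3.137, 0.002]
wrist_force: [-1.9, -1.2, 0.1]
finger_gap: 50.2
grasp_force: 0.0
```

>>> {"api": "step_arm", "payload": {
  "newtons": 70,
  "deltas": [
    {"tx":0,"ty":0,"tz":0.015,"yaw":0,"fingers":0.05},
    {"tx":0,"ty":0,"tz":0.008,"yaw":0,"fingers":0.05},
    {"tx":0,"ty":0,"tz":0,"yaw":0,"fingers":0.05},
    {"tx":0,"ty":0,"tz":0,"yaw":0,"fingers":0.038},
    {"tx":0,"ty":0,"tz":0,"yaw":0,"fingers":0.034}
  ]
}}

```text
clock: 8.22
ee_pos: [533.9, 173.1, 61.0]
orientation: [0.063, 3.139, 0.003]
wrist_force: [0.5, 2.8, 1.8]
finger_gap: 34.2
grasp_force: 1.3
```

>>> {"api": "step_arm", "payload": {
  "newtons": 70,
  "deltas": [
    {"tx":0,"ty":0,"tz":0,"yaw":0,"fingers":0.031},
    {"tx":0,"ty":0,"tz":0,"yaw":0,"fingers":0.025},
    {"tx":0,"ty":0,"tz":0,"yaw":0,"fingers":0.02},
    {"tx":0,"ty":0,"tz":0,"yaw":0,"fingers":0.02},
    {"tx":0,"ty":0,"tz":0,"yaw":0,"fingers":0.02}
  ]
}}

```text
clock: 8.63
ee_pos: [534.0, 174.0, 61.3]
orientation: [0.062, 3.139, 0.006]
wrist_force: [-2.2, 6.6, 6.8]
finger_gap: 31.4
grasp_force: 68.7
```

>>> {"api": "step_arm", "payload": {
  "deltas": [
    {"tx":0,"ty":0,"tz":-0.004,"yaw":0,"fingers":0.02},
    {"tx":0,"ty":0,"tz":-0.008,"yaw":0,"fingers":0.02},
    {"tx":0,"ty":0,"tz":-0.015,"yaw":0,"fingers":0.02},
    {"tx":0,"ty":0,"tz":-0.02,"yaw":0,"fingers":0.02},
    {"tx":0,"ty":0,"tz":-0.02,"yaw":0,"fingers":0.02}
  ]
}}

```text
clock: 9.05
ee_pos: [532.5, 171.7, 127.1]
orientation: [-0.064, -3.139, 0.002]
wrist_force: [0.2, 1.4, -6.4]
finger_gap: 31.3
grasp_force: 69.9
```

>>> {"api": "step_arm", "payload": {
  "deltas": [
    {"tx":0,"ty":0,"tz":-0.02,"yaw":0,"fingers":0.02},
    {"tx":0,"ty":0,"tz":-0.02,"yaw":0,"fingers":0.02},
    {"tx":0,"ty":0,"tz":-0.015,"yaw":0,"fingers":0.02},
    {"tx":0,"ty":0,"tz":-0.013,"yaw":0,"fingers":0.02},
    {"tx":0,"ty":0,"tz":-0.005,"yaw":0,"fingers":0.02}
  ]
}}

```text
clock: 9.47
ee_pos: [533.6, 172.1, 201.7]
orientation: [0.064, 3.139, 0.0]
wrist_force: [0.9, 0.7, -5.7]
finger_gap: 30.9
grasp_force: 70.2
```

>>> {"api": "step_arm", "payload": {
  "deltas": [
    {"tx":0.004,"ty":-0.01,"tz":0,"yaw":0,"fingers":0.02},
    {"tx":0.004,"ty":-0.02,"tz":0,"yaw":0,"fingers":0.02},
    {"tx":0.004,"ty":-0.028,"tz":0,"yaw":0,"fingers":0.02},
    {"tx":0.004,"ty":-0.028,"tz":0,"yaw":0,"fingers":0.02},
    {"tx":0.004,"ty":-0.028,"tz":0,"yaw":0,"fingers":0.02}
  ]
}}

```text
clock: 9.88
ee_pos: [507.0, 57.5, 198.3]
orientation: [-0.063, -3.139, 0.001]
wrist_force: [0.2, 0.6, -6.2]
finger_gap: 30.8
grasp_force: 70.3
```

>>> {"api": "step_arm", "payload": {
  "deltas": [
    {"tx":0.004,"ty":-0.028,"tz":0,"yaw":0,"fingers":0.02},
    {"tx":0.004,"ty":-0.028,"tz":0,"yaw":0,"fingers":0.02},
    {"tx":0.004,"ty":-0.028,"tz":0,"yaw":0,"fingers":0.02},
    {"tx":0.004,"ty":-0.028,"tz":0,"yaw":0,"fingers":0.02},
    {"tx":0.004,"ty":-0.028,"tz":0,"yaw":0,"fingers":0.02}
  ]
}}

```text
clock: 10.3
ee_pos: [481.2, -81.6, 198.5]
orientation: [-0.064, -3.139, 0.0]
wrist_force: [-0.3, 0.0, -5.6]
finger_gap: 30.7
grasp_force: 70.3
```

>>> {"api": "step_arm", "payload": {
  "deltas": [
    {"tx":0.005,"ty":-0.025,"tz":0,"yaw":0,"fingers":0.02},
    {"tx":0.004,"ty":-0.016,"tz":0,"yaw":0,"fingers":0.02},
    {"tx":0.004,"ty":-0.01,"tz":0,"yaw":0,"fingers":0.02},
    {"tx":0,"ty":0,"tz":0,"yaw":0,"fingers":0.02},
    {"tx":0,"ty":0,"tz":0,"yaw":0,"fingers":0.02}
  ]
}}

```text
clock: 10.72
ee_pos: [467.1, -130.5, 198.8]
orientation: [-0.066, -3.14, -0.001]
wrist_force: [-0.4, 0.1, -6.1]
finger_gap: 30.9
grasp_force: 70.5
```

Run:
```python
from fit import *
c=imaging.read_camera("top")["img"][:,:,::-1]; d=imaging.read_camera("scene")["img"][:,:,::-1]
cv2.imwrite("pics/t3.png",c); cv2.imwrite("pics/s3.png",d); P=[]
for i in range(5):
    s=sense(); P.append(s["ee_pos"])
print(np.mean(P,0),s["orientation"])
z=lambda im,x0,x1,y0,y1,f:cv2.resize(im[y0:y1,x0:x1],None,fx=f,fy=f,interpolation=cv2.INTER_CUBIC)
o=np.zeros((600,800,3),np.uint8)
o[:600,:300]=z(c,300,375,140,290,4)
o[:600,300:800]=z(d,265,390,130,280,4)
cv2.imwrite("pics/m3.png",o)
```

```text
[ 467.7 -129.8  199. ] [-0.1 -3.1 -0. ]
```

View pics/m3.png

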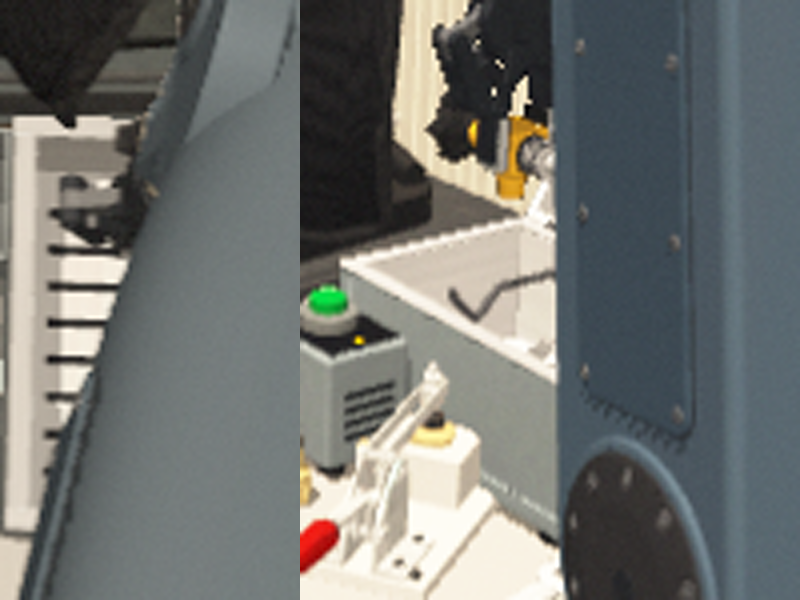

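The scene panel shows the waist at (474,133), between the wheel and the finger pad, and the far hook's V bottom at (475,318). The arm hides the rest.

Run:
```python
from dry import *
M=lambda u,v:(265+(u-300+.5)/4-.5,130+(v+.5)/4-.5)
for p in [(474,133),(468,133),(480,133),(540,157),(512,185)]:
    print(p,[plane("scene",M(*p),z) for z in (178,213,219)])
for p in [(475,318),(452,290)]: print(p,plane("scene",M(*p),76.6),plane("scene",M(*p),98))
Ni=lambda w:(proj("scene",w)[0]+.5-[265,130])*4-.5+[300,0]
o=np.array([467.5,-130,213.]); e=np.array([np.cos(.041),-np.sin(.041),0])
l=np.array([-e[1],e[0],0])
for x in (24,31.5,39,69,-34): print(x,Ni(o+x*e),Ni(o+x*e+7*l+[0,0,7]))
for dx in (-16,0,16): pass
print("body corners",[Ni(o+x*e+16*l+[0,0,16]) for x in (-14,24)])
print("outlet",Ni(o+5*e+[0,0,-35]))
```

```text
(474, 133) [array([ 582.6, -197.7,  178. ]), array([ 504.5, -126.1,  213. ]), array([ 491.1, -113.8,  219. ])]
(468, 133) [array([ 585., -194.,  178.]), array([ 506.8, -122.7,  213. ]), array([ 493.4, -110.5,  219. ])]
(480, 133) [array([ 580.1, -201.3,  178. ]), array([ 502.2, -129.4,  213. ]), array([ 488.8, -117.1,  219. ])]
(540, 157) [array([ 515.9, -200.6,  178. ]), array([ 443. , -128.8,  213. ]), array([ 430.6, -116.5,  219. ])]
(512, 185) [array([ 484.5, -144.8,  178. ]), array([414. , -77.3, 213. ]), array([402. , -65.7, 219. ])]
(475, 318) [ 501.6 -132.8   76.6] [465.8 -99.6  98. ]
(452, 290) [ 549.  -152.7   76.6] [ 511.4 -118.7   98. ]
24 [492.5 136.8] [484.9 128.5]
31.5 [485.3 133.7] [477.7 125.5]
39 [478.2 130.8] [470.6 122.6]
69 [450.3 119. ] [442.7 110.9]
-34 [549.9 161. ] [542.4 152.7]
body corners [array([512.3, 133.3]), array([475. , 117.8])]
outlet [508.1 194.3]
```

>>> {"api": "step_arm", "payload": {
  "deltas": [
    {"tx":0,"ty":0,"tz":0.01,"yaw":0,"fingers":0.02},
    {"tx":0,"ty":0,"tz":0.02,"yaw":0,"fingers":0.02},
    {"tx":0,"ty":0,"tz":0.02,"yaw":0,"fingers":0.02},
    {"tx":0,"ty":0,"tz":0.02,"yaw":0,"fingers":0.02},
    {"tx":0,"ty":0,"tz":0.01,"yaw":0,"fingers":0.02}
  ]
}}

```text
clock: 11.23
ee_pos: [466.6, -129.1, 116.3]
orientation: [-0.061, -3.138, -0.001]
wrist_force: [-0.4, -0.1, -6.0]
finger_gap: 31.0
grasp_force: 70.3
```

>>> {"api": "step_arm", "payload": {
  "deltas": [
    {"tx":0,"ty":0,"tz":0.008,"yaw":0,"fingers":0.02},
    {"tx":0,"ty":0,"tz":0.006,"yaw":0,"fingers":0.02},
    {"tx":0,"ty":0,"tz":0.006,"yaw":0,"fingers":0.02},
    {"tx":0,"ty":0,"tz":0,"yaw":0,"fingers":0.02},
    {"tx":0,"ty":0,"tz":0,"yaw":0,"fingers":0.02}
  ]
}}

```text
clock: 11.65
ee_pos: [468.0, -130.3, 99.3]
orientation: [0.063, 3.141, -0.0]
wrist_force: [-0.2, -0.4, -6.3]
finger_gap: 30.9
grasp_force: 70.3
```

Run:
```python
from h import *
s=sense(); print(s["ee_pos"],s["wrist_force"],s["ft_torque"])
```

```text
[ 467.97323131 -130.31049407   99.3168446 ] [-0.19034064 -0.37028823 -6.25642656] [ 0.03942665 -0.05654983 -0.02779654]
```

>>> {"api": "step_arm", "payload": {
  "deltas": [
    {"tx":0,"ty":0,"tz":0.003,"yaw":0,"fingers":0.02},
    {"tx":0,"ty":0,"tz":0.003,"yaw":0,"fingers":0.02},
    {"tx":0,"ty":0,"tz":0.003,"yaw":0,"fingers":0.02},
    {"tx":0,"ty":0,"tz":0.003,"yaw":0,"fingers":0.02},
    {"tx":0,"ty":0,"tz":0,"yaw":0,"fingers":0.02}
  ]
}}

```text
clock: 12.07
ee_pos: [467.4, -130.4, 86.6]
orientation: [-0.064, -3.14, -0.0]
wrist_force: [0.8, 0.7, -6.4]
finger_gap: 30.9
grasp_force: 70.4
```

Free at axis height ≈100 mm; the last few millimetres go slowly.

>>> {"api": "step_arm", "payload": {
  "deltas": [
    {"tx":0,"ty":0,"tz":0.001,"yaw":0,"fingers":0.02},
    {"tx":0,"ty":0,"tz":0.001,"yaw":0,"fingers":0.02},
    {"tx":0,"ty":0,"tz":0.001,"yaw":0,"fingers":0.02},
    {"tx":0,"ty":0,"tz":0.001,"yaw":0,"fingers":0.02},
    {"tx":0,"ty":0,"tz":0,"yaw":0,"fingers":0.02}
  ]
}}

```text
clock: 12.48
ee_pos: [467.9, -130.2, 83.3]
orientation: [0.064, 3.141, 0.001]
wrist_force: [0.5, 2.1, -3.6]
finger_gap: 31.0
grasp_force: 71.1
```

>>> {"api": "step_arm", "payload": {
  "deltas": [
    {"tx":0,"ty":0.001,"tz":0,"yaw":0,"fingers":0.02},
    {"tx":0,"ty":0,"tz":0.001,"yaw":0,"fingers":0.02},
    {"tx":0,"ty":0,"tz":0.001,"yaw":0,"fingers":0.02},
    {"tx":0,"ty":0,"tz":0,"yaw":0,"fingers":0.02},
    {"tx":0,"ty":0,"tz":0,"yaw":0,"fingers":0.02}
  ]
}}

```text
clock: 12.9
ee_pos: [468.1, -129.0, 81.7]
orientation: [0.063, 3.14, 0.001]
wrist_force: [-0.8, 5.3, 5.1]
finger_gap: 31.0
grasp_force: 72.0
```

>>> {"api": "step_arm", "payload": {
  "newtons": 20,
  "deltas": [
    {"tx":0,"ty":0.0015,"tz":0,"yaw":0,"fingers":0.02},
    {"tx":0,"ty":0,"tz":0,"yaw":0,"fingers":0.028},
    {"tx":0,"ty":0,"tz":0,"yaw":0,"fingers":0.032},
    {"tx":0,"ty":0,"tz":0,"yaw":0,"fingers":0.036},
    {"tx":0,"ty":0,"tz":0,"yaw":0,"fingers":0.045}
  ]
}}

```text
clock: 13.32
ee_pos: [468.1, -127.8, 81.2]
orientation: [0.064, 3.141, 0.0]
wrist_force: [0.3, 0.5, -0.3]
finger_gap: 44.5
grasp_force: 0.0
```

>>> {"api": "step_arm", "payload": {
  "deltas": [
    {"tx":0,"ty":0,"tz":0,"yaw":0,"fingers":0.05},
    {"tx":0,"ty":0,"tz":0,"yaw":0,"fingers":0.05},
    {"tx":0,"ty":0,"tz":-0.008,"yaw":0,"fingers":0.05},
    {"tx":0,"ty":0,"tz":-0.02,"yaw":0,"fingers":0.05},
    {"tx":0,"ty":0,"tz":-0.03,"yaw":0,"fingers":0.05}
  ]
}}

```text
clock: 13.73
ee_pos: [466.4, -127.4, 138.5]
orientation: [-0.064, -3.137, -0.002]
wrist_force: [0.6, 0.4, -0.3]
finger_gap: 50.0
grasp_force: 0.0
```

>>> {"api": "step_arm", "payload": {
  "deltas": [
    {"tx":0,"ty":0,"tz":-0.04,"yaw":0,"fingers":0.05},
    {"tx":0,"ty":0,"tz":-0.04,"yaw":0,"fingers":0.05},
    {"tx":0,"ty":0,"tz":-0.04,"yaw":0,"fingers":0.05},
    {"tx":0,"ty":0,"tz":-0.04,"yaw":0,"fingers":0.05},
    {"tx":0,"ty":0,"tz":-0.04,"yaw":0,"fingers":0.05}
  ]
}}

```text
clock: 14.15
ee_pos: [467.2, -127.6, 342.1]
orientation: [0.064, 3.14, -0.0]
wrist_force: [1.1, -0.8, -0.2]
finger_gap: 50.5
grasp_force: 0.0
```

>>> {"api": "step_arm", "payload": {
  "deltas": [
    {"tx":0.0138,"ty":0.0347,"tz":-0.01,"yaw":0,"fingers":0.05},
    {"tx":0.0138,"ty":0.0347,"tz":-0.01,"yaw":0,"fingers":0.05},
    {"tx":0.0138,"ty":0.0347,"tz":0,"yaw":0,"fingers":0.05},
    {"tx":0.0138,"ty":0.0347,"tz":0,"yaw":0,"fingers":0.05},
    {"tx":0.0138,"ty":0.0347,"tz":0,"yaw":0,"fingers":0.05}
  ]
}}

```text
clock: 14.57
ee_pos: [405.0, 49.5, 360.1]
orientation: [0.065, 3.14, 0.0]
wrist_force: [0.7, 0.5, 1.0]
finger_gap: 50.1
grasp_force: 0.0
```

>>> {"api": "step_arm", "payload": {
  "deltas": [
    {"tx":0.0138,"ty":0.0347,"tz":0,"yaw":0,"fingers":0.05},
    {"tx":0.0138,"ty":0.0347,"tz":0,"yaw":0,"fingers":0.05},
    {"tx":0.0138,"ty":0.0347,"tz":0,"yaw":0,"fingers":0.05},
    {"tx":0.0138,"ty":0.0347,"tz":0,"yaw":0,"fingers":0.05},
    {"tx":0.0138,"ty":0.0347,"tz":0,"yaw":0,"fingers":0.034}
  ]
}}

```text
clock: 14.98
ee_pos: [342.9, 225.8, 360.0]
orientation: [0.064, 3.14, 0.001]
wrist_force: [2.4, -0.2, -0.6]
finger_gap: 39.2
grasp_force: 0.0
```

Run:
```python
from fit import *
c=imaging.read_camera("top")["img"][:,:,::-1]; d=imaging.read_camera("scene")["img"][:,:,::-1]
cv2.imwrite("pics/t4.png",c); cv2.imwrite("pics/s4.png",d); print(sense()["ee_pos"])
z=lambda im,x0,x1,y0,y1,f:cv2.resize(im[y0:y1,x0:x1],None,fx=f,fy=f,interpolation=cv2.INTER_CUBIC)
o=np.zeros((600,800,3),np.uint8)
o[:540,:440]=z(c,290,400,150,285,4)
o[:540,440:800]=z(d,270,360,130,265,4)
cv2.imwrite("pics/m4.png",o)
```

```text
[342.1 228.3 359.6]
```

View pics/m4.png

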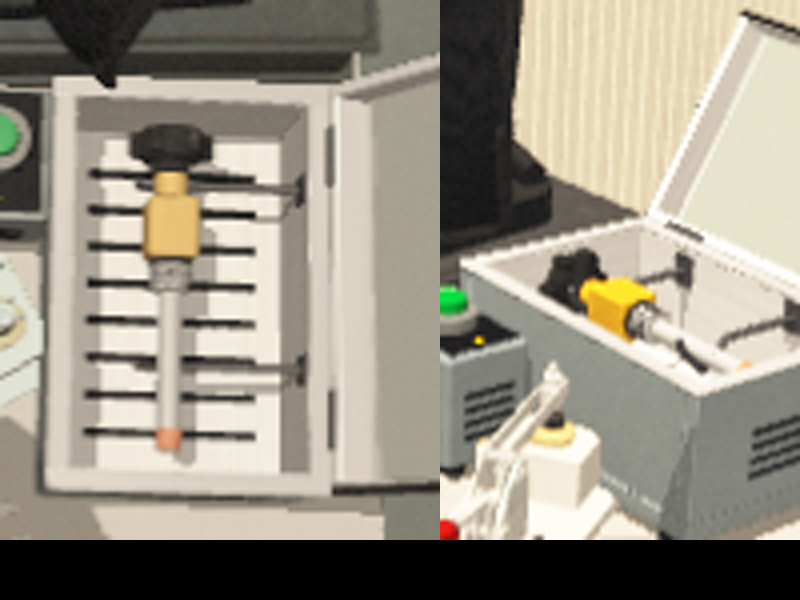

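The valve hangs level with its waist on the far hook (top panel, waist (172,183)), tube on the near hook at (168,370), handwheel at the far end, clear of the walls. Next I go back to the lid handle.

>>> {"api": "step_arm", "payload": {
  "deltas": [
    {"tx":-0.0062,"ty":-0.0376,"tz":-0.004,"yaw":0,"fingers":0.028},
    {"tx":-0.0062,"ty":-0.0376,"tz":-0.004,"yaw":0,"fingers":0.028},
    {"tx":-0.0062,"ty":-0.0376,"tz":-0.004,"yaw":0,"fingers":0.028},
    {"tx":-0.0062,"ty":-0.0376,"tz":-0.004,"yaw":0,"fingers":0.028},
    {"tx":-0.0062,"ty":-0.0376,"tz":-0.004,"yaw":0,"fingers":0.028}
  ]
}}

```text
clock: 15.5
ee_pos: [366.9, 33.4, 380.1]
orientation: [0.063, 3.14, -0.0]
wrist_force: [2.3, -0.3, 0.9]
finger_gap: 27.8
grasp_force: 0.0
```

>>> {"api": "step_arm", "payload": {
  "deltas": [
    {"tx":-0.0062,"ty":-0.0376,"tz":0,"yaw":0,"fingers":0.028},
    {"tx":-0.0062,"ty":-0.0376,"tz":0,"yaw":0,"fingers":0.028},
    {"tx":-0.0062,"ty":-0.0376,"tz":0,"yaw":0,"fingers":0.028},
    {"tx":-0.0062,"ty":-0.0376,"tz":0,"yaw":0,"fingers":0.028},
    {"tx":-0.0062,"ty":-0.0376,"tz":0,"yaw":0,"fingers":0.028}
  ]
}}

```text
clock: 15.92
ee_pos: [389.9, -156.2, 380.0]
orientation: [0.065, 3.14, -0.001]
wrist_force: [1.4, 0.2, 1.0]
finger_gap: 28.1
grasp_force: 0.0
```

>>> {"api": "step_arm", "payload": {
  "deltas": [
    {"tx":-0.0062,"ty":-0.0376,"tz":0,"yaw":0,"fingers":0.028},
    {"tx":-0.0062,"ty":-0.0376,"tz":0,"yaw":0,"fingers":0.028},
    {"tx":-0.0062,"ty":-0.0376,"tz":0,"yaw":0,"fingers":0.028},
    {"tx":-0.0062,"ty":-0.0376,"tz":0,"yaw":0,"fingers":0.028},
    {"tx":-0.0062,"ty":-0.0376,"tz":0,"yaw":0,"fingers":0.028}
  ]
}}

```text
clock: 16.33
ee_pos: [413.1, -345.2, 379.8]
orientation: [0.065, 3.141, -0.001]
wrist_force: [1.1, 0.4, 1.6]
finger_gap: 28.1
grasp_force: 0.0
```

>>> {"api": "step_arm", "payload": {
  "deltas": [
    {"tx":0,"ty":0,"tz":0,"yaw":0,"fingers":0.028},
    {"tx":0,"ty":0,"tz":0,"yaw":0,"fingers":0.028},
    {"tx":0,"ty":0,"tz":0,"yaw":0,"fingers":0.028},
    {"tx":0,"ty":0,"tz":0,"yaw":0,"fingers":0.028},
    {"tx":0,"ty":0,"tz":0,"yaw":0,"fingers":0.028}
  ]
}}

```text
clock: 16.75
ee_pos: [414.0, -341.8, 380.1]
orientation: [0.062, 3.14, -0.001]
wrist_force: [-0.2, -0.2, -0.1]
finger_gap: 28.2
grasp_force: 0.0
```

>>> {"api": "step_arm", "payload": {
  "deltas": [
    {"tx":0,"ty":0.0015,"tz":0.035,"yaw":0,"fingers":0.028},
    {"tx":0,"ty":0,"tz":0.03,"yaw":0,"fingers":0.028},
    {"tx":0,"ty":0,"tz":0.02,"yaw":0,"fingers":0.028},
    {"tx":0,"ty":0,"tz":0.015,"yaw":0,"fingers":0.028},
    {"tx":0,"ty":0,"tz":0,"yaw":0,"fingers":0.028}
  ]
}}

```text
clock: 17.17
ee_pos: [413.2, -339.5, 277.0]
orientation: [-0.061, -3.138, -0.004]
wrist_force: [0.5, -0.9, -0.3]
finger_gap: 27.9
grasp_force: 0.0
```

>>> {"api": "step_arm", "payload": {
  "newtons": 30,
  "deltas": [
    {"tx":0,"ty":0,"tz":0,"yaw":0,"fingers":0.02},
    {"tx":0,"ty":0,"tz":0,"yaw":0,"fingers":0.004},
    {"tx":0,"ty":0,"tz":0,"yaw":0,"fingers":0.004},
    {"tx":0,"ty":0,"tz":0,"yaw":0,"fingers":0.004},
    {"tx":0,"ty":0,"tz":0,"yaw":0,"fingers":0.004}
  ]
}}

```text
clock: 17.58
ee_pos: [414.6, -341.9, 280.5]
orientation: [0.064, 3.139, -0.003]
wrist_force: [-1.5, -1.3, 5.5]
finger_gap: 8.7
grasp_force: 30.3
```

Run:
```python
import numpy as np
p=np.linspace(2.173,0.0855,21); y=211.3*np.cos(p); z=211.3*np.sin(p)
for i in range(20): print(i,round(y[i+1]-y[i],1),round(-(z[i+1]-z[i]),1))
```

```text
0 18.8 -11.5
1 19.9 -9.5
2 20.8 -7.4
3 21.4 -5.2
4 21.9 -2.9
5 22.0 -0.6
6 22.0 1.7
7 21.7 4.0
8 21.2 6.2
9 20.4 8.4
10 19.4 10.4
11 18.2 12.4
12 16.8 14.2
13 15.2 15.9
14 13.5 17.4
15 11.6 18.7
16 9.6 19.8
17 7.5 20.7
18 5.3 21.4
19 3.0 21.8
```

>>> {"api": "step_arm", "payload": {
  "deltas": [
    {"tx":0,"ty":0.0188,"tz":-0.0115,"yaw":0,"fingers":0.004},
    {"tx":0,"ty":0.0199,"tz":-0.0095,"yaw":0,"fingers":0.004},
    {"tx":0,"ty":0.0208,"tz":-0.0074,"yaw":0,"fingers":0.004},
    {"tx":0,"ty":0.0214,"tz":-0.0052,"yaw":0,"fingers":0.004},
    {"tx":0,"ty":0.0219,"tz":-0.0029,"yaw":0,"fingers":0.004}
  ]
}}

```text
clock: 18.0
ee_pos: [419.3, -239.4, 317.7]
orientation: [0.066, 3.137, -0.006]
wrist_force: [1.9, -5.1, 7.0]
finger_gap: 8.3
grasp_force: 31.4
```

>>> {"api": "step_arm", "payload": {
  "deltas": [
    {"tx":0,"ty":0.022,"tz":-0.0006,"yaw":0,"fingers":0.004},
    {"tx":0,"ty":0.022,"tz":0.0017,"yaw":0,"fingers":0.004},
    {"tx":0,"ty":0.0217,"tz":0.004,"yaw":0,"fingers":0.004},
    {"tx":0,"ty":0.0212,"tz":0.0062,"yaw":0,"fingers":0.004},
    {"tx":0,"ty":0.0204,"tz":0.0084,"yaw":0,"fingers":0.004}
  ]
}}

```text
clock: 18.42
ee_pos: [424.1, -131.1, 297.4]
orientation: [0.064, 3.137, -0.003]
wrist_force: [4.7, -2.5, 6.7]
finger_gap: 8.5
grasp_force: 32.4
```

>>> {"api": "step_arm", "payload": {
  "deltas": [
    {"tx":0,"ty":0.0194,"tz":0.0104,"yaw":0,"fingers":0.004},
    {"tx":0,"ty":0.0182,"tz":0.0124,"yaw":0,"fingers":0.004},
    {"tx":0,"ty":0.0168,"tz":0.0142,"yaw":0,"fingers":0.004},
    {"tx":0,"ty":0.0152,"tz":0.0159,"yaw":0,"fingers":0.004},
    {"tx":0,"ty":0.0135,"tz":0.0174,"yaw":0,"fingers":0.004}
  ]
}}

```text
clock: 18.83
ee_pos: [427.4, -47.7, 226.3]
orientation: [0.063, 3.137, -0.001]
wrist_force: [3.9, -1.4, 2.0]
finger_gap: 8.7
grasp_force: 32.1
```

>>> {"api": "step_arm", "payload": {
  "deltas": [
    {"tx":0,"ty":0.0116,"tz":0.0187,"yaw":0,"fingers":0.004},
    {"tx":0,"ty":0.0096,"tz":0.0198,"yaw":0,"fingers":0.004},
    {"tx":0,"ty":0.0075,"tz":0.0207,"yaw":0,"fingers":0.004},
    {"tx":0,"ty":0.0053,"tz":0.016,"yaw":0,"fingers":0.004},
    {"tx":0,"ty":0.001,"tz":0.01,"yaw":0,"fingers":0.004}
  ]
}}

```text
clock: 19.25
ee_pos: [428.8, -12.8, 139.9]
orientation: [0.063, 3.139, 0.0]
wrist_force: [3.9, 3.3, 3.7]
finger_gap: 8.7
grasp_force: 32.4
```

>>> {"api": "step_arm", "payload": {
  "deltas": [
    {"tx":0,"ty":0.0005,"tz":0.005,"yaw":0,"fingers":0.004},
    {"tx":0,"ty":0.0005,"tz":0.005,"yaw":0,"fingers":0.004},
    {"tx":0,"ty":0,"tz":0.003,"yaw":0,"fingers":0.004},
    {"tx":0,"ty":0,"tz":0.001,"yaw":0,"fingers":0.004},
    {"tx":0,"ty":0,"tz":0,"yaw":0,"fingers":0.004}
  ]
}}

```text
clock: 19.67
ee_pos: [428.9, -11.2, 126.8]
orientation: [0.063, 3.139, 0.005]
wrist_force: [4.9, 8.4, -1.7]
finger_gap: 8.4
grasp_force: 32.1
```

>>> {"api": "step_arm", "payload": {
  "deltas": [
    {"tx":0,"ty":0.001,"tz":0.0015,"yaw":0,"fingers":0.004},
    {"tx":0,"ty":0,"tz":0.0015,"yaw":0,"fingers":0.004},
    {"tx":0,"ty":0,"tz":0.0015,"yaw":0,"fingers":0.004},
    {"tx":0,"ty":0,"tz":0,"yaw":0,"fingers":0.004},
    {"tx":0,"ty":0,"tz":0,"yaw":0,"fingers":0.004}
  ]
}}

```text
clock: 20.08
ee_pos: [429.0, -10.8, 123.1]
orientation: [0.063, 3.138, 0.003]
wrist_force: [0.6, 5.5, 9.8]
finger_gap: 8.7
grasp_force: 33.4
```

>>> {"api": "step_arm", "payload": {
  "deltas": [
    {"tx":0,"ty":0,"tz":0.0015,"yaw":0,"fingers":0.004},
    {"tx":0,"ty":0,"tz":0.0015,"yaw":0,"fingers":0.004},
    {"tx":0,"ty":0,"tz":0.0015,"yaw":0,"fingers":0.004},
    {"tx":0,"ty":0,"tz":0,"yaw":0,"fingers":0.004},
    {"tx":0,"ty":0,"tz":0,"yaw":0,"fingers":0.004}
  ]
}}

```text
clock: 20.5
ee_pos: [430.1, -10.8, 120.8]
orientation: [0.063, 3.134, 0.003]
wrist_force: [-3.7, 5.6, 35.8]
finger_gap: 8.4
grasp_force: 37.5
```

>>> {"api": "step_arm", "payload": {
  "deltas": [
    {"tx":0,"ty":0,"tz":-0.003,"yaw":0,"fingers":0.004},
    {"tx":0,"ty":0,"tz":0,"yaw":0,"fingers":0.03},
    {"tx":0,"ty":0,"tz":0,"yaw":0,"fingers":0.03},
    {"tx":0,"ty":0,"tz":0,"yaw":0,"fingers":0.03},
    {"tx":0,"ty":0,"tz":0,"yaw":0,"fingers":0.03}
  ]
}}

```text
clock: 20.92
ee_pos: [427.0, -11.6, 120.1]
orientation: [-0.064, -3.14, 0.001]
wrist_force: [0.1, 0.5, -0.3]
finger_gap: 30.1
grasp_force: 0.0
```

>>> {"api": "step_arm", "payload": {
  "deltas": [
    {"tx":0,"ty":0,"tz":-0.02,"yaw":0,"fingers":0.03},
    {"tx":0,"ty":0,"tz":-0.03,"yaw":0,"fingers":0.03},
    {"tx":0,"ty":0,"tz":-0.03,"yaw":0,"fingers":0},
    {"tx":0,"ty":0,"tz":0,"yaw":0,"fingers":0},
    {"tx":0,"ty":0,"tz":0,"yaw":0,"fingers":0}
  ]
}}

```text
clock: 21.33
ee_pos: [428.4, -11.6, 201.5]
orientation: [0.064, 3.139, -0.0]
wrist_force: [-0.3, -0.2, -0.3]
finger_gap: -0.0
grasp_force: 0.0
```

>>> {"api": "step_arm", "payload": {
  "deltas": [
    {"tx":-0.033,"ty":-0.003,"tz":0,"yaw":0,"fingers":0},
    {"tx":-0.033,"ty":-0.003,"tz":0,"yaw":0,"fingers":0},
    {"tx":-0.034,"ty":-0.0033,"tz":0,"yaw":0,"fingers":0},
    {"tx":0,"ty":0,"tz":0.03,"yaw":0,"fingers":0},
    {"tx":0,"ty":0,"tz":0.03,"yaw":0,"fingers":0}
  ]
}}

```text
clock: 21.75
ee_pos: [529.6, -25.2, 139.1]
orientation: [0.064, 3.139, -0.0]
wrist_force: [-0.1, -0.1, -0.7]
finger_gap: 0.2
grasp_force: 0.0
```

Run:
```python
from fit import *
d=imaging.read_camera("scene")["img"][:,:,::-1]; s=sense(); print(s["ee_pos"])
cv2.imwrite("pics/s5.png",d); a=cv2.imread("pics/s1.png"); b=cv2.imread("pics/scene0.png")
# dark handle pixels below the far button edge, near-corner region
for n,im in (("start",b),("now",d)):
    r=im[190:222,284:322].max(2)<50; print(n); print("\n".join("".join("#" if v else "." for v in row) for row in r))
```

```text
[524.5 -24.9 132.6]
start
......................................
......................................
......................................
......................................
......................................
......................................
.............##.......................
.........#######......................
..##############......................
.##########.###.......................
#######...............................
.#####................................
...#####..............................
....######............................
......######..........................
........########...............##.....
..........######............######....
............######.....###########....
.............#####################....
...............############....#......
.................######...............
......................................
##....................................
####..................................
##....................................
......................................
......................................
.....................
[... 725 characters left out ...]
########.............................
######................................
.######...............................
..######..............................
....#######...................#.......
......######..................##......
........######..............#####.....
#.........#####..........########.....
###.........#####...#############.....
#####........##############...........
##.............##########.............
.................####.................
......................................
......................................
......................................
......................................
......................................
......................................
```

>>> {"api": "step_arm", "payload": {
  "deltas": [
    {"tx":0,"ty":0,"tz":0.015,"yaw":0,"fingers":0},
    {"tx":0,"ty":0,"tz":0.005,"yaw":0,"fingers":0},
    {"tx":0,"ty":0,"tz":0,"yaw":0,"fingers":0},
    {"tx":0,"ty":0,"tz":0,"yaw":0,"fingers":0},
    {"tx":0,"ty":0,"tz":0,"yaw":0,"fingers":0}
  ]
}}

```text
clock: 22.22
ee_pos: [527.5, -24.9, 121.4]
orientation: [0.064, 3.14, -0.0]
wrist_force: [0.1, -0.5, 0.5]
finger_gap: 0.0
grasp_force: 0.0
```

>>> {"api": "step_arm", "payload": {
  "deltas": [
    {"tx":0,"ty":0,"tz":0.005,"yaw":0,"fingers":0},
    {"tx":0,"ty":0,"tz":0.004,"yaw":0,"fingers":0},
    {"tx":0,"ty":0,"tz":0.003,"yaw":0,"fingers":0},
    {"tx":0,"ty":0,"tz":0.002,"yaw":0,"fingers":0},
    {"tx":0,"ty":0,"tz":0,"yaw":0,"fingers":0}
  ]
}}

```text
clock: 22.63
ee_pos: [527.5, -24.9, 106.6]
orientation: [0.064, 3.14, -0.0]
wrist_force: [1.7, -0.7, 4.5]
finger_gap: -0.1
grasp_force: 2.2
```

>>> {"api": "step_arm", "payload": {
  "deltas": [
    {"tx":0,"ty":0,"tz":0.001,"yaw":0,"fingers":0},
    {"tx":0,"ty":0,"tz":0.001,"yaw":0,"fingers":0},
    {"tx":0,"ty":0,"tz":0,"yaw":0,"fingers":0},
    {"tx":0,"ty":0,"tz":0,"yaw":0,"fingers":0},
    {"tx":0,"ty":0,"tz":0,"yaw":0,"fingers":0}
  ]
}}

```text
clock: 23.05
ee_pos: [527.6, -24.9, 105.9]
orientation: [0.064, 3.139, -0.0]
wrist_force: [-2.6, 0.1, 14.9]
finger_gap: -0.6
grasp_force: 7.5
```

Fully down: 15 N against a hard stop at 106 mm. I'll retract.

>>> {"api": "step_arm", "payload": {
  "deltas": [
    {"tx":0,"ty":0,"tz":-0.01,"yaw":0,"fingers":0},
    {"tx":0,"ty":0,"tz":-0.03,"yaw":0,"fingers":0},
    {"tx":0,"ty":0,"tz":-0.04,"yaw":0,"fingers":0},
    {"tx":0,"ty":0,"tz":-0.04,"yaw":0,"fingers":0},
    {"tx":0,"ty":0,"tz":-0.03,"yaw":0,"fingers":0}
  ]
}}

```text
clock: 23.47
ee_pos: [526.9, -24.8, 257.5]
orientation: [0.064, 3.14, -0.0]
wrist_force: [1.7, 0.1, 0.1]
finger_gap: 0.1
grasp_force: 0.0
```

>>> {"api": "step_arm", "payload": {
  "deltas": [
    {"tx":0,"ty":0,"tz":0,"yaw":0,"fingers":0},
    {"tx":0,"ty":0,"tz":0,"yaw":0,"fingers":0},
    {"tx":0,"ty":0,"tz":0,"yaw":0,"fingers":0},
    {"tx":0,"ty":0,"tz":0,"yaw":0,"fingers":0},
    {"tx":0,"ty":0,"tz":0,"yaw":0,"fingers":0}
  ]
}}

```text
clock: 23.88
ee_pos: [526.4, -24.8, 253.1]
orientation: [-0.064, -3.138, 0.0]
wrist_force: [-0.4, 0.1, -0.4]
finger_gap: -0.0
grasp_force: 0.0
```

Run:
```python
from rig import sense, job
s=sense(); print(s["ee_pos"],s["wrist_force"],s["clock"]); print(job.finish_job())
```

```text
[526.37550576 -24.79183312 253.10081097] [-0.37334618  0.07901797 -0.43242357] 23.8833
the job is handed in; nothing more can be done
None
```

I handed the job in at 23.9 s of the 72 s allowed, with the valve hung level on both hooks, the lid shut, the start button pressed fully and released, and the arm clear; no verdict was returned.

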